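# Feel which gate hinge gap is clear

### The job

Take the feeler gauge with the orange handle out of its wooden stand and gently try its blade straight down, as far as it will go, first in the left gap of the gate hinge and then in the right gap (left and right as the robot sees them). It goes all the way down in one gap only and jams partway in the other, so feel for the stop and never force it. Leave it standing fully home in the gap that takes it, let go, and leave everything else on the bench where it is.

Things in the scene. Friction and masses are not known exactly. Their poses are not given: they have to be found in the camera images.
- feeler: Feeler gauge, 84 mm tall, 0.1 kg, standing blade down in the stand. Origin: centre of the blade's bottom edge, z up. Steel blade 5 mm thick (x), 24 mm wide (y), z 0 to 36 mm, its bottom edge rounded (radius 2.5 mm). Orange handle 18 mm (x) by 32 mm (y), z 36 to 84 mm; its flat underside is the shoulder. Grip it from above across the 18 mm (fingers close along x).
- feeler_tip (a point): Centre of the bottom edge of the feeler's blade (same point and axes as feeler).
- feeler_grip (a point): Middle of the feeler's orange handle, 62 mm above the blade's bottom edge.
- stand: Fixed wooden block 60 x 70 mm, 46 mm tall, origin at the centre of its underside; a slot 9 mm (x) by 32 mm (y) from its top down holds the feeler's blade with its shoulder on the block's top. The feeler lifts straight out.
- hinge: Gate hinge fixed on the bench: dark base plate 84 (x) x 170 (y) x 6 mm with two upright grey forks 44 (x) x 50 (y) mm, tops 50 mm above the bench, centred 42 mm either side (y) of the origin, joined by a round barrel. Origin at the centre of the underside; y points to the left fork. In one fork, not known which, a hidden rigid packing piece narrows the gap. The mouths look alike.
- gap_left (a point): Centre of the mouth of the left (robot's left, +y) gap, level with the fork's top, 50 mm up. x across the gap, y along it, z up. Gap 7 mm (x) by 28 mm (y), mouth bevelled 1.5 mm. If clear, the blade enters its full 36 mm, until the shoulder rests on the fork. If obstructed, it narrows to 1.5 mm from 16 mm below the mouth: the blade jams there, shoulder 20 mm above the fork.
- gap_right (a point): The same for the right (-y) gap: exactly one of the two gaps is clear, the other is obstructed.
- tin: Open round tin of galvanised fencing staples, 90 mm across, 55 mm tall; origin at the centre of its underside. Bystander.
- pliers: Pliers with blue grips lying flat, about 170 mm long, 20 mm high; origin at the pivot, underside. Bystander.
- mallet: Small rubber mallet lying down, 240 mm long, 54 mm high; origin about mid-length, underside. Bystander.
- tray: Empty clear plastic tray 140 x 200 mm, 40 mm tall; origin at the centre of its underside. Bystander.
- strap: Dark steel hinge strap lying flat, 35 x 180 mm, 20 mm high; origin at the centre of its underside. Bystander.
- offcut: Pale plywood offcut 60 x 100 x 18 mm lying flat; origin at the centre of its underside. Bystander.

How it is judged:
By the outcome, as a careful person would: the job done as asked, in the order asked, and still so for the second after the job is handed in, with the robot touching nothing.
It also fails if it takes over 56 s, if anything falls off the work surface, if the arm or the gripper's body presses on something with over 40 N, if the wrist force passes 120 N, or if a joint passes its speed limit or range.

### The arm

A 6-joint arm with a two-finger parallel gripper is mounted at the origin on the work surface. World frame = base frame: x ahead of the robot, y to its left, z up, the work surface at z = 0. Lengths are in m, angles in rad, forces in N, time in s.
With the tool pointing down it reaches from about 0.4 to 0.825 m from the base axis. Payload 7 kg.
Tool frame: the origin (TCP) lies midway between the tips of the shut fingers; the grasp point (between the pads) lies 19 mm behind it; z points along the fingers, y is the line along which they close (so a half turn about z gives the same grasp; the last joint's range is limited). The gripper opens to 85 mm and grips with 20 to 120 N. Pads are 22 mm wide; open, the fingers measure 114 mm over their backs; the gripper's body (76 mm by 85 mm) begins 54 mm behind the grasp point. The pads swing forward as they close: fully open they stand 13 mm farther back than shut.
Start: joints at [1.543, 0.359, 0.012, 0, -1.224, -0.288], TCP at [0.21, 0.642, 0.2] pointing down, gripper open.
Joint ranges: [-3.07, 3.07], [-1.43, 2.12], [-1.02, 1.25], [-3.03, 1.67], [-3.05, -0], [-3.03, 3.03]. Speed limits (rad/s): [2.39, 2.39, 3.01, 3.14, 3.14, 3.14].

### API

Orientations are given as a unit quaternion [x, y, z, w].
In Python, from bench import robot, vision, models gives the robot as it stands. The module is installed in compiled form; this text tells all that it offers.
- The arm moves only by the shell command python3 -m creep 'ROWS'. ROWS is text: rows parted by semicolons, each of 5 numbers parted by spaces: the opening in per cent of the stroke, from 0 (shut) to 100 (fully open), then the shift along the world's x, y, z in cm, then the turn about the world's z in rad. A call has 1 to 12 rows; each row is the pose to reach, as a shift and turn from the pose commanded when the call began; what a row does not reach only later rows make up. A row lasts 1/12 s, in which the tool goes at most 41.7 mm and 7.16 degrees, less where a joint would pass 70% of its speed; a pose out of reach is approached as far as the arm can. A call with a gripper value outside its range is refused whole. The fingers move at their own pace and stop on an object; the grip force is fixed at half the most. Time passes only in rows, so rows that repeat a pose let the fingers close. It gives the time, the measured TCP pose, the force, the opening and the grip force at its end, in the units of the state.
- robot.state(): the state, without advancing time (a new reading comes with each control period).
- vision.grab_frame(name): name is "scene" or "top" or "wrist"; returns the picture (480x640x3 uint8, red, green, blue); there is no depth.
- vision.camera_params(name): a dict with "K" (3x3 intrinsics, pixels), "extrinsics" (4x4, takes a point from camera to world coordinates). Camera axes: x right, y up, looking along -z (the intrinsics and any distortion apply to the point x, -y, -z); pixel columns grow to the right and rows downward; lengths in m; the calibration is good to about 2 mm. A picture is of the moment at which its call begins: read the wrist's pose just before it. camera_params takes no time and is no camera call; for the wrist camera it gives the pose at the moment of the call.
- robot.close_job(): hands the job in; it is judged then, once.
Trained networks look in the newest picture that a camera, given by its name, has taken for a name from the list of things; names that differ only in an ending like _2 or _b are one class to them, and where a whole thing is asked for, a point or a joint stands for the part that bears it (a point fixed in the world has none). Each returns a list of dicts, best first, with "p" (0 to 1); they miss things now and then, are a little off and sometimes report something else, mostly with a low value. They report only what shows in the picture. A call takes as long as a camera call.
- models.recognise(query, camera): "box" ([centre column, centre row, width, height] in pixels, round what is visible of it).
- models.masks_of(query, camera): "region" (480x640 bool, what is visible of it) and "box" ([centre column, centre row, width, height] in pixels, round what is visible of it).
The state is a dict: "time_s": time; "qpos": joint angles; "qvel": joint speeds; "joint_efforts": joint torques, N m; "ee_pos": TCP position; "eef_rot": TCP orientation; "force": force on the tool from outside, world axes, zero at the start; "moment": the same for the moment, N m; "opening": finger opening in m; "grasp_force": force on a finger pad.
Only numpy, scipy, OpenCV 4.12 (cv2) and the standard library are available. Lean on these libraries where they do the work, as an engineer would, in place of code of your own. Each camera call takes 0.05 s, during which the arm holds its last target. There are 200 camera calls.

## Working session

There is one attempt and no reset: what is moved stays moved. The work goes in short steps, Python scripts to look and compute and a shell command to move; the robot and the scene stay as the last step left them, time stands still between calls to the robot, and variables do not carry over. Pictures are saved under pics/ and viewed, at most 10 in all, crops included, and the job is handed in when it is done.

```bash
mkdir -p pics; cat > h.py <<'E'
import numpy as np, cv2
from bench import robot, vision, models
def bgr(n,f):
    im=vision.grab_frame(n); cv2.imwrite(f,im[:,:,::-1]); return im
def ray(cam,uv,z):
    P=vision.camera_params(cam);K=np.array(P["K"]);E=np.array(P["extrinsics"])
    d=np.linalg.inv(K)@[uv[0],uv[1],1]; d=E[:3,:3]@[d[0],-d[1],-d[2]]
    o=E[:3,3]; return o+d*(z-o[2])/d[2]
def proj(cam,p):
    P=vision.camera_params(cam);K=np.array(P["K"]);E=np.array(P["extrinsics"])
    c=E[:3,:3].T@(np.array(p)-E[:3,3]); u=K@[c[0],-c[1],-c[2]]; return u[:2]/u[2]
E
python3 - <<'E'
from h import *
for c in ["top","scene"]:
    bgr(c,f"pics/{c}0.png")
    print(c,vision.camera_params(c))
    for q in ["feeler","stand","hinge"]:
        for m in models.masks_of(q,c)[:2]:
            r=m["region"]; print(q,round(m["p"],2),np.round(m["box"],1), cv2.minAreaRect(np.argwhere(r)[:,::-1].astype(np.float32)), ray(c,m["box"][:2],.05).round(3))
s=robot.state();print(s["time_s"],s["ee_pos"],s["eef_rot"],s["force"])
E
```

```text
top {'K': array([[499.10676305,   0.        , 320.94234696],
       [  0.        , 499.10676305, 237.29322561],
       [  0.        ,   0.        ,   1.        ]]), 'extrinsics': array([[-0.02066959,  0.99618998, -0.08472485,  0.47143846],
       [-0.99977979, -0.0209023 , -0.00186044, -0.07651843],
       [-0.0036243 ,  0.08466774,  0.99640265,  1.18285974],
       [ 0.        ,  0.        ,  0.        ,  1.        ]])}
feeler 0.5 [392.1 274.6  16.5   9.2] ((392.9588928222656, 271.109619140625), (16.385761260986328, 8.426962852478027), 20.556047439575195) [ 0.48  -0.234  0.05 ]
stand 0.69 [390.5 273.   42.6  35.2] ((390.2153015136719, 271.5328369140625), (33.4053840637207, 28.022930145263672), 19.98310661315918) [ 0.483 -0.23   0.05 ]
stand 0.4 [394.7 271.6  21.2  13.8] ((393.0000305175781, 271.0000305175781), (17.076295852661133, 9.486831665039062), 18.43494987487793) [ 0.486 -0.24   0.05 ]
hinge 0.73 [303.2 149.6  39.7  37.1] ((303.0, 148.5), (41.0, 38.0), 90.0) [ 0.772 -0.038  0.05 ]
hinge 0.62 [240.5 265.9  75.7  48. ] ((239.7346954345703, 264.6041564941406), (71.31217193603516,
[... 248 characters left out ...]
[[ 0.64336771, -0.52602602,  0.55621454,  1.20686797],
       [ 0.76544011,  0.42928769, -0.47938869, -0.64288248],
       [ 0.01339486,  0.73417212,  0.67883125,  0.86297073],
       [ 0.        ,  0.        ,  0.        ,  1.        ]])}
feeler 0.82 [263.6 245.4  13.6  19. ] ((260.3019714355469, 245.51980590820312), (19.005210876464844, 13.83101749420166), 84.2894058227539) [ 0.473 -0.214  0.05 ]
hinge 0.7 [373.7 211.5  66.6  36.2] ((371.9653015136719, 208.5089569091797), (29.86449432373047, 64.13874816894531), 75.46554565429688) [0.55  0.083 0.05 ]
0.4 [0.2096166  0.64152235 0.1998529 ] [ 9.87556726e-01 -1.57263135e-01 -1.65241613e-05  1.36760237e-04] [-0.10722054 -0.56658568 -0.07071458]
```

View pics/top0.png

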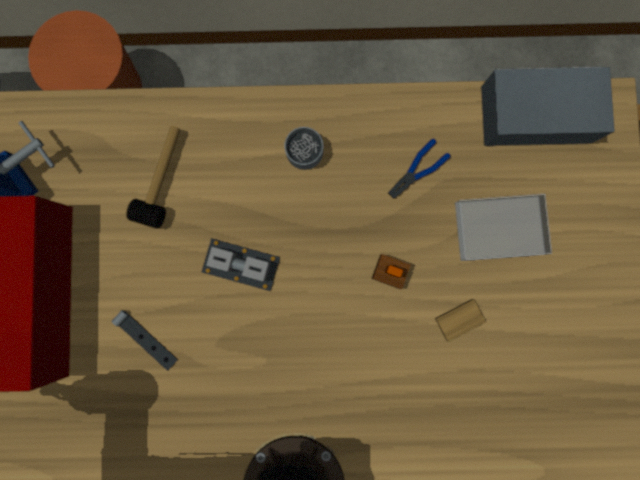

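View pics/scene0.png

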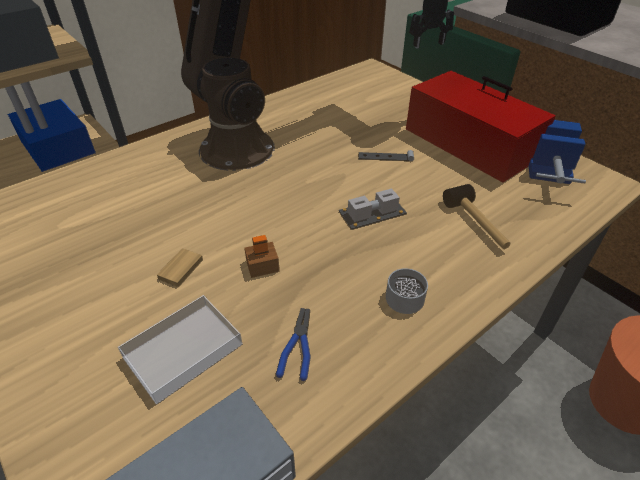

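The top view shows the feeler handle at about (396,271) in the stand at (393,271). The hinge is at about (241,264), with gap slots at about (220,259) and (258,268). A red toolbox lies between the arm and the hinge, so I'll lift before crossing.

```bash
python3 - <<'E'
from h import *
print(ray("top",(396.3,271),.094),ray("top",(220,259.5),.05),ray("top",(257.5,268),.05))
P=vision.camera_params("wrist");print(P["extrinsics"].round(3),P["K"].round(1))
print([ray("scene",p,.15).round(2) for p in [(407,130),(530,175),(455,75),(552,115)]])
E
python3 -m creep '100 0 0 4 0;100 1 0 8 0;100 2 0 12 0;100 3 0 16 0;100 5 -1 18 0;100 7 -4 18 0;100 9 -7 18 0;100 11 -10 18 0;100 13 -13 18 0;100 15 -16 18 0;100 18 -19 18 0;100 21 -22 18 0'
```

```text
[ 0.48699723 -0.23689309  0.094     ] [0.52197172 0.15583952 0.05      ] [0.50093041 0.07084451 0.05      ]
[[-0.31   0.914  0.26   0.276]
 [-0.951 -0.299 -0.084  0.62 ]
 [ 0.001 -0.274  0.962  0.376]
 [ 0.     0.     0.     1.   ]] [[354.1   0.  318.9]
 [  0.  354.1 239. ]
 [  0.    0.    1. ]]
[array([0.43, 0.32, 0.15]), array([0.78, 0.4 , 0.15]), array([0.28, 0.72, 0.15]), array([0.65, 0.73, 0.15])]
time_s: 1.4
ee_pos: [0.4191, 0.4211, 0.3807]
eef_rot: [0.988, -0.157, 0.0, -0.001]
force: [1.0, 0.3, -0.8]
opening: 0.0851
grasp_force: 0.0
```

```bash
python3 -m creep '100 1 -4 0 -0.12;100 3 -8 0 -0.24;100 5 -12 0 -0.36;100 7 -16 0 -0.48;100 8 -20 0 -0.6;100 8 -24 0 -0.72;100 8 -28 0 -0.84;100 8 -32 0 -0.96;100 8 -36 0 -1.08;100 8 -40 0 -1.2;100 8 -44 0 -1.32;100 8 -48 0 -1.44' && python3 -m creep '100 0 -4 -2 -0.1;100 -1 -8 -5 -0.15;100 -1 -12 -8 -0.15;100 -1.5 -16 -11 -0.15;100 -1.5 -18 -13 -0.15;100 -1.5 -18 -13 -0.15;100 -1.5 -18 -13 -0.15'
python3 - <<'E'
from h import *
im=bgr("wrist","pics/w1.png");s=robot.state();print(s["ee_pos"],s["eef_rot"],s["qpos"])
hsv=cv2.cvtColor(im,cv2.COLOR_RGB2HSV)
for q in ["feeler","stand"]:
  for m in models.masks_of(q,"wrist")[:2]:
    pts=np.argwhere(m["region"])[:,::-1].astype(np.float32); r=cv2.minAreaRect(pts)
    print(q,round(m["p"],2),r); print([ray("wrist",p,.094 if q=="feeler" else .046).round(4) for p in cv2.boxPoints(r)])
E
```

```text
time_s: 2.4
ee_pos: [0.498, -0.0593, 0.3805]
eef_rot: [-0.637, 0.771, -0.0, 0.001]
force: [0.5, 0.6, 0.1]
opening: 0.0857
grasp_force: 0.0
time_s: 2.98
ee_pos: [0.4814, -0.2392, 0.2467]
eef_rot: [-0.578, 0.816, 0.002, -0.002]
force: [0.7, -0.3, -0.0]
opening: 0.0851
grasp_force: 0.0
[ 0.48255311 -0.23838866  0.24869602] [-0.57823497  0.81586901  0.00095178 -0.00108167] [-9.45077094e-02  1.05441160e-01 -2.09848741e-01 -3.19121277e-05
 -1.25838787e+00 -2.43149970e-01]
feeler 0.58 ((313.38055419921875, 218.7920379638672), (19.756141662597656, 41.30829620361328), 3.814074993133545)
[array([ 0.5072, -0.2205,  0.094 ]), array([ 0.491 , -0.2575,  0.094 ]), array([ 0.4739, -0.2502,  0.094 ]), array([ 0.4896, -0.2129,  0.094 ])]
stand 0.88 ((313.7257080078125, 209.98629760742188), (56.47944641113281, 68.61428833007812), 2.862405300140381)
[array([ 0.536, -0.21 ,  0.046]), array([ 0.5056, -0.2798,  0.046 ]), array([ 0.45  , -0.2573,  0.046 ]), array([ 0.4773, -0.1861,  0.046 ])]
```

View pics/w1.png

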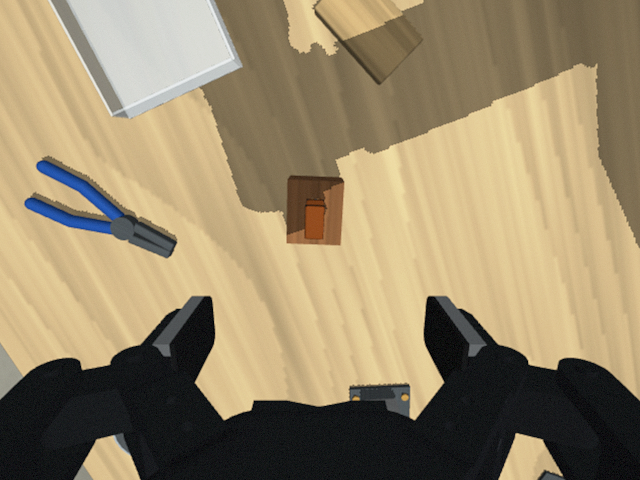

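The wrist view shows the orange handle's top face at about columns 305–325, rows 206–240. Its far side is visible above that, and the stand is around it. I'll measure the top face precisely by colour.

```bash
python3 - <<'E'
from h import *
im=cv2.imread("pics/w1.png"); c=im[185:255,280:350]
cv2.imwrite("pics/c1.png",cv2.resize(c,None,fx=8,fy=8,interpolation=cv2.INTER_NEAREST))
g=vision.camera_params("wrist")["extrinsics"]; print(g.round(3))
b=im[:,:,2].astype(int)-im[:,:,0]
for r in (215,225,235): print(r,im[r,300:330,2].tolist())
print([im[r,315].tolist()[::-1] for r in range(194,244,2)])
E
```

```text
[[-0.944 -0.316 -0.09   0.462]
 [ 0.329 -0.909 -0.257 -0.303]
 [-0.001 -0.273  0.962  0.427]
 [ 0.     0.     0.     1.   ]]
215 [87, 90, 93, 91, 72, 101, 135, 144, 150, 146, 150, 147, 147, 145, 147, 147, 149, 148, 149, 148, 148, 150, 146, 124, 139, 163, 156, 153, 145, 139]
225 [89, 89, 93, 90, 74, 105, 141, 145, 149, 146, 149, 147, 146, 147, 147, 147, 148, 145, 150, 145, 148, 148, 146, 122, 137, 158, 151, 139, 137, 139]
235 [155, 154, 161, 162, 126, 114, 140, 149, 148, 145, 146, 147, 147, 147, 147, 145, 143, 146, 145, 148, 149, 146, 120, 138, 164, 154, 142, 140, 143, 144]
[[87, 58, 41], [85, 58, 36], [73, 56, 41], [85, 44, 16], [116, 58, 22], [95, 50, 20], [103, 51, 19], [147, 75, 26], [148, 77, 33], [146, 75, 28], [146, 75, 32], [146, 75, 33], [147, 77, 30], [150, 79, 32], [146, 74, 29], [147, 76, 30], [145, 72, 27], [149, 77, 33], [148, 76, 33], [146, 77, 34], [147, 77, 29], [144, 73, 26], [134, 71, 31], [143, 101, 62], [141, 98, 58]]
```

View pics/c1.png

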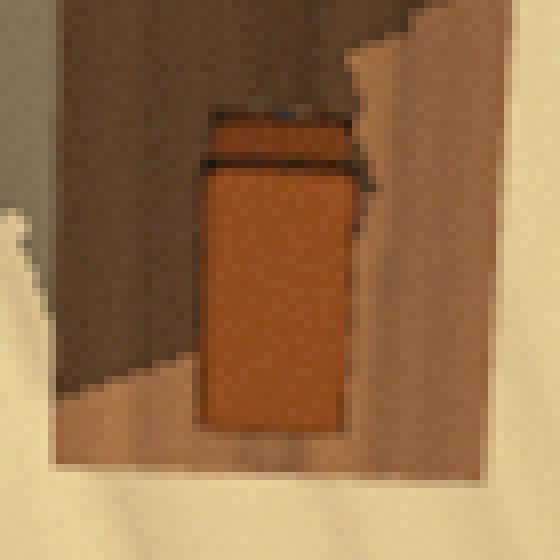

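The crop shows the handle's top face with corners at crop (205,165), (355,170), (345,432) and (200,427), slightly rotated.

```bash
python3 - <<'E'
from h import *
C=[(205,165),(355,170),(345,432),(200,427)]
W=[ray("wrist",(u/8+279.5,v/8+184.5),.094) for u,v in C]
print(np.round(W,4),np.mean(W,0).round(4))
d=(W[0]+W[1]-W[2]-W[3])/2; e=(W[0]+W[3]-W[1]-W[2])/2
print(np.linalg.norm(d),np.linalg.norm(e),np.degrees(np.arctan2(d[1],d[0])),np.degrees(np.arctan2(e[1],e[0])))
s=robot.state();q=s["eef_rot"];a=np.degrees(2*np.arctan2(q[1],q[0]));print(a,s["ee_pos"],np.mean(W,0)-s["ee_pos"])
E
```

```text
[[ 0.4942 -0.2501  0.094 ]
 [ 0.4776 -0.2436  0.094 ]
 [ 0.4892 -0.2134  0.094 ]
 [ 0.5057 -0.2198  0.094 ]] [ 0.4917 -0.2317  0.094 ]
0.03235121472438874 0.017759111899554918 -111.01428264810305 -21.181736330173763
250.79016886945257 [ 0.48409403 -0.23729189  0.25091266] [ 0.00758947  0.0055509  -0.15691266]
```

```bash
python3 -m creep '100 0.3 0.2 -3 -0.033;100 0.65 0.5 -6 -0.033;100 0.65 0.5 -8 -0.033;100 0.65 0.5 -8 -0.033;100 0.65 0.5 -8 -0.033;100 0.65 0.5 -8 -0.033;100 0.65 0.5 -8 -0.033;100 0.65 0.5 -8 -0.033'
python3 - <<'E'
from h import *
E=vision.camera_params("wrist")["extrinsics"];s0=robot.state();im=vision.grab_frame("wrist");s=robot.state();print(s0["ee_pos"],s["ee_pos"])
cv2.imwrite("pics/w2.png",im[:,:,::-1])
c=proj("wrist",(.4905,-.2325,.094)).astype(int);print(c)
u,v=max(c[0]-50,0),max(c[1]-50,0)
cv2.imwrite("pics/c2.png",cv2.resize(im[v:v+100,u:u+100,::-1],None,fx=6,fy=6,interpolation=cv2.INTER_NEAREST));print(u,v)
E
```

```text
time_s: 3.8
ee_pos: [0.4911, -0.2323, 0.1719]
eef_rot: [-0.566, 0.824, -0.001, 0.001]
force: [-0.4, -0.1, 0.6]
opening: 0.0853
grasp_force: 0.0
[ 0.49114852 -0.2323455   0.17187413] [ 0.49086248 -0.23238831  0.17149804]
[320 235]
270 185
```

View pics/c2.png

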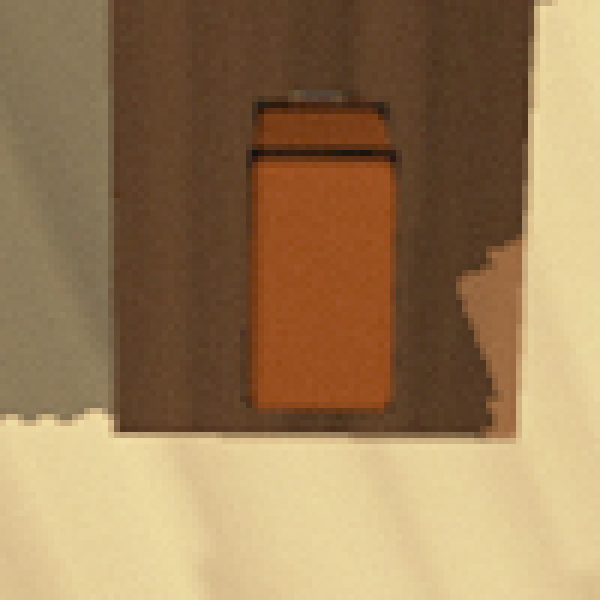

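The crop shows the handle square in view, with its top face centred at about pixel (323,231.5).

```bash
python3 - <<'E'
from h import *
C=[(249,155),(396,155),(391,409),(249,409)]
W=[ray("wrist",(u/6+269.5,v/6+184.5),.094) for u,v in C]
m=np.mean(W,0);s=robot.state();d=(W[0]+W[1]-W[2]-W[3])/2
print(m.round(4),m-s["ee_pos"],np.linalg.norm(d),np.degrees(np.arctan2(d[1],d[0])),s["eef_rot"],s["time_s"])
E
```

```text
[ 0.4875 -0.2346  0.094 ] [-0.00332545 -0.00216816 -0.07749804] 0.03231711314327838 -111.42869563630101 [-0.56589434  0.82447684 -0.00086091  0.00089686] 3.85
```

```bash
python3 -m creep '100 -0.3 -0.2 -3 -0.005;100 -0.3 -0.2 -6 -0.005;100 -0.3 -0.2 -9 -0.005;100 -0.3 -0.2 -11 -0.005;100 -0.3 -0.2 -11.6 -0.005;100 -0.3 -0.2 -11.6 -0.005;30 -0.3 -0.2 -11.6 -0.005;0 -0.3 -0.2 -11.6 -0.005;0 -0.3 -0.2 -11.6 -0.005;0 -0.3 -0.2 -11.6 -0.005;0 -0.3 -0.2 -11.6 -0.005;0 -0.3 -0.2 -11.6 -0.005' && python3 -m creep '0 0 0 0 0;0 0 0 0 0;0 0 0 0 0;0 0 0 0 0;0 0 0 0 0;0 0 0 0 0'
```

```text
time_s: 4.85
ee_pos: [0.4876, -0.2345, 0.055]
eef_rot: [-0.564, 0.826, -0.001, 0.0]
force: [-1.4, 2.0, 2.8]
opening: 0.0156
grasp_force: 59.7
time_s: 5.35
ee_pos: [0.4876, -0.2344, 0.055]
eef_rot: [-0.564, 0.826, -0.0, 0.0]
force: [-2.0, 1.0, 6.6]
opening: 0.0162
grasp_force: 59.8
```

```bash
python3 -m creep '0 0 0 1 0;0 0 0 3 0;0 0 0 6 0;0 0 0 9 0;0 0.5 3 12 0.03;0 1 7 13 0.06;0 1.5 11 13 0.12;0 2 15 13 0.12;0 2.5 19 13 0.12;0 3 23 13 0.12;0 3.5 27 13 0.12;0 4 31 13 0.12' && python3 -m creep '0 0 3 0 0;0 0.2 7 -0.5 0;0 0.2 10 -1 0;0 0.2 10.4 -1.5 0;0 0.2 10.4 -1.5 0;0 0.2 10.4 -1.5 0;0 0.2 10.4 -1.5 0;0 0.2 10.4 -1.5 0'
python3 - <<'E'
from h import *
np.save("E.npy",vision.camera_params("wrist")["extrinsics"]);s0=robot.state();im=bgr("wrist","pics/w3.png");s=robot.state();print(s0["ee_pos"],s["ee_pos"],s["force"])
print(proj("wrist",(.522,.156,.05)),proj("wrist",(.501,.071,.05)))
R=np.array(vision.camera_params("wrist")["extrinsics"]);print(proj("wrist",s["ee_pos"]-np.array([0,0,.045])))
for q in ["hinge","feeler"]:
  for m in models.masks_of(q,"wrist")[:2]: print(q,m["p"],np.round(m["box"]))
E
```

```text
time_s: 6.35
ee_pos: [0.5267, 0.0776, 0.185]
eef_rot: [-0.612, 0.791, -0.0, 0.0]
force: [0.7, -0.7, -0.2]
opening: 0.0159
grasp_force: 59.1
time_s: 7.02
ee_pos: [0.5292, 0.1786, 0.1696]
eef_rot: [-0.612, 0.791, -0.0, 0.0]
force: [-0.1, -0.7, -0.5]
opening: 0.0159
grasp_force: 59.0
[0.52924979 0.17864791 0.1696421 ] [0.52925187 0.17863373 0.16958993] [-0.05525212 -0.07616809 -0.48374151]
[321.142698   195.42980732] [319.96877974  82.20744712]
[319.73564294 249.30362992]
hinge 0.58 [323. 138.  96. 199.]
hinge 0.21 [320. 290.  44. 114.]
feeler 0.85 [317. 292.  43. 112.]
feeler 0.21 [14. 51. 28. 99.]
```

View pics/w3.png

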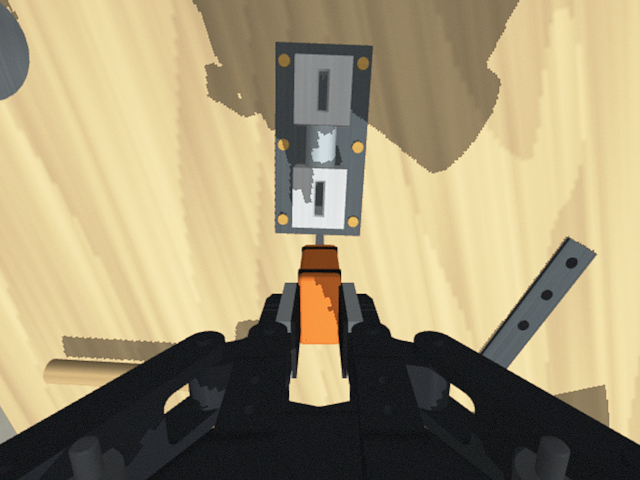

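The wrist view shows the right gap at about (323,90), the left gap at about (319.5,198), and the held blade's far edge at about (319,236). I'll zoom in on all three.

```bash
python3 - <<'E'
import cv2,numpy as np
im=cv2.imread("pics/w3.png")
f=lambda u,v:cv2.resize(im[v:v+60,u:u+40],None,fx=6.5,fy=6.5,interpolation=cv2.INTER_NEAREST)
cv2.imwrite("pics/c3.png",np.hstack([f(303,60),f(300,168),f(300,222)]))
E
```

```text
(no output)
```

View pics/c3.png

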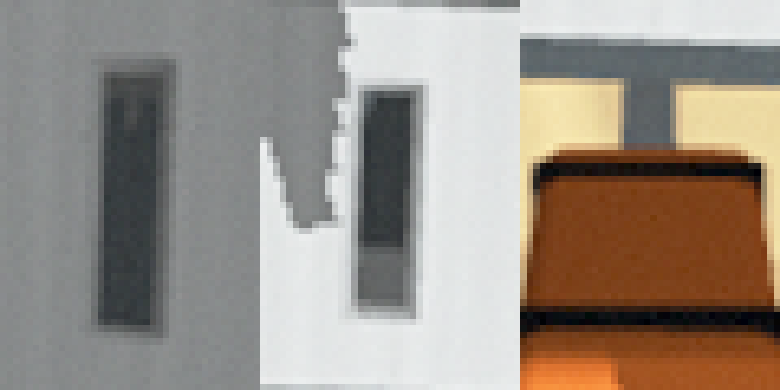

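The crops show the gap mouths centred at (322.8,89.8) for the right and (318.9,198.6) for the left. The blade is centred at column 319.6, against a predicted 319.7, so it sits straight in the grip.

```bash
python3 - <<'E'
from h import *
R=ray("wrist",(322.8,89.8),.05);L=ray("wrist",(318.9,198.6),.05);d=L-R
print(L,R,np.linalg.norm(d),np.degrees(np.arctan2(-d[0],d[1])))
s=robot.state();q=s["eef_rot"];print(np.degrees(2*np.arctan2(q[1],q[0]))-270,s["ee_pos"],L-s["ee_pos"],R-s["ee_pos"])
E
```

```text
[0.52447374 0.15828423 0.05      ] [0.5002439  0.07700979 0.05      ] 0.08480931523734078 -16.60057204158458
-14.568764261788601 [0.52927601 0.17883629 0.16948366] [-0.00480227 -0.02055206 -0.11948366] [-0.02903211 -0.1018265  -0.11948366]
```

```bash
python3 - <<'E'
from h import *
s=robot.state();p=np.array(s["ee_pos"]);a=np.radians(-14.57);y=np.array([-np.sin(a),np.cos(a),0])
for k in (-.003,0,.003): print(k,[proj("wrist",p+[0,0,z]-y*(.016+k)).round(1) for z in (-.009,.039)])
E
python3 -m creep '0 -0.2 -1 -2 -0.035;0 -0.48 -2.06 -4 -0.035;0 -0.48 -2.06 -6 -0.035;0 -0.48 -2.06 -6.45 -0.035;0 -0.48 -2.06 -6.45 -0.035;0 -0.48 -2.06 -6.45 -0.035;0 -0.48 -2.06 -6.45 -0.035;0 -0.48 -2.06 -6.45 -0.035'
python3 - <<'E'
from h import *
s0=robot.state();im=bgr("wrist","pics/w4.png");print(s0["ee_pos"],s0["force"])
t=proj("wrist",(.5245,.1583,.05));print(t,proj("wrist",np.array(s0["ee_pos"])-[0,0,.045]))
im=cv2.imread("pics/w4.png");cv2.imwrite("pics/c4.png",cv2.resize(im[130:280,245:395],None,fx=4,fy=4,interpolation=cv2.INTER_NEAREST))
E
```

```text
-0.003 [array([319.9, 246.5]), array([320.2, 280.5])]
0 [array([319.9, 241.2]), array([320.2, 273.7])]
0.003 [array([319.9, 235.9]), array([320.2, 266.9])]
time_s: 7.83
ee_pos: [0.5251, 0.1597, 0.1058]
eef_rot: [-0.598, 0.801, -0.0, 0.001]
force: [0.0, 0.6, -1.3]
opening: 0.0158
grasp_force: 59.0
[0.52508826 0.15967508 0.10576692] [ 0.03991988  0.60801504 -1.33739218]
[319.82455062 242.63084349] [319.58368691 249.49920856]
```

View pics/c4.png

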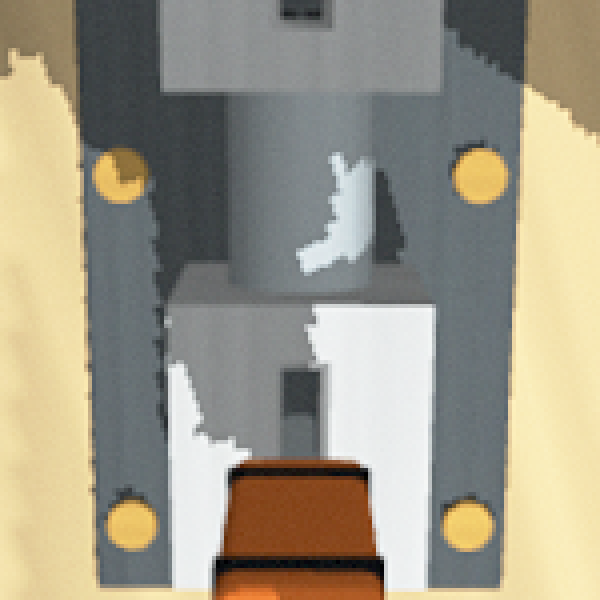

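```bash
python3 - <<'E'
from h import *
s=robot.state();p=np.array(s["ee_pos"]);a=np.radians(-16.6);y=np.array([-np.sin(a),np.cos(a),0]);L=np.array([.52447,.15828,.05])
print(p,s["eef_rot"])
print("blade far, seen 232.8",[proj("wrist",p-[0,0,.045]-y*(.012+k))[1].round(1) for k in (-.003,0,.003)])
print("slot far outer, seen 220.8",[proj("wrist",L-y*(.01475+k))[1].round(1) for k in (-.003,0,.003)])
print("handle bottom far, seen 245",[proj("wrist",p-[0,0,.009]-y*(.016+k))[1].round(1) for k in (-.003,0,.003)])
print("handle top far, seen 269.8-271.5",[proj("wrist",p+[0,0,.039]-y*(.016+k))[1].round(1) for k in (-.003,0,.003)])
print("fork far top edge seen 205.5, ",[proj("wrist",L-y*(.025+k))[1].round(1) for k in (-.003,0,.003)])
E
```

```text
[0.52491906 0.15962079 0.10560351] [-5.98432138e-01  8.01172961e-01 -5.96978283e-05  9.26899618e-04]
blade far, seen 232.8 [np.float64(236.0), np.float64(231.5), np.float64(227.0)]
slot far outer, seen 220.8 [np.float64(225.8), np.float64(221.5), np.float64(217.1)]
handle bottom far, seen 245 [np.float64(246.5), np.float64(241.2), np.float64(235.9)]
handle top far, seen 269.8-271.5 [np.float64(280.6), np.float64(273.8), np.float64(267.0)]
fork far top edge seen 205.5,  [np.float64(210.8), np.float64(206.3), np.float64(201.9)]
```

The crop shows the blade's far edge at row 232.8 and the slot's far end at row 220.8. The tip is about 2.5 mm too far along +y and 0.5 mm off across the gap. I'll correct that, then lower gently.

```bash
python3 -m creep '0 -0.12 -0.23 0 0;0 -0.12 -0.23 0 0;0 -0.12 -0.23 -0.5 0;0 -0.12 -0.23 -0.8 0;0 -0.12 -0.23 -1.1 0;0 -0.12 -0.23 -1.3 0;0 -0.12 -0.23 -1.5 0;0 -0.12 -0.23 -1.5 0;0 -0.12 -0.23 -1.5 0'
```

```text
time_s: 8.63
ee_pos: [0.523, 0.1567, 0.0893]
eef_rot: [-0.598, 0.801, -0.0, -0.0]
force: [-0.2, 0.4, -0.5]
opening: 0.0159
grasp_force: 59.1
```

```bash
python3 -m creep '0 0 0 -0.2 0;0 0 0 -0.4 0;0 0 0 -0.6 0;0 0 0 -0.8 0;0 0 0 -0.8 0' && python3 -m creep '0 0 0 -0.1 0;0 0 0 -0.2 0;0 0 0 -0.3 0;0 0 0 -0.3 0'
```

```text
time_s: 9.05
ee_pos: [0.5229, 0.1567, 0.081]
eef_rot: [-0.598, 0.801, 0.0, -0.0]
force: [-0.0, -0.3, -1.3]
opening: 0.0162
grasp_force: 59.0
time_s: 9.38
ee_pos: [0.523, 0.1567, 0.0783]
eef_rot: [-0.598, 0.801, 0.0, -0.0]
force: [0.3, -0.1, -0.2]
opening: 0.0158
grasp_force: 59.1
```

Tip depth is about 16.7 mm. I'll continue in small steps.

```bash
python3 -m creep '0 0 0 -0.1 0;0 0 0 -0.2 0;0 0 0 -0.2 0' && python3 -m creep '0 0 0 -0.1 0;0 0 0 -0.2 0;0 0 0 -0.2 0'
```

```text
time_s: 9.63
ee_pos: [0.523, 0.1567, 0.0763]
eef_rot: [-0.598, 0.801, 0.0, -0.0]
force: [-0.6, -0.4, -0.8]
opening: 0.0162
grasp_force: 59.0
time_s: 9.88
ee_pos: [0.523, 0.1567, 0.0743]
eef_rot: [-0.598, 0.801, 0.0, -0.0]
force: [-0.0, -0.2, -1.2]
opening: 0.016
grasp_force: 59.0
```

```bash
python3 -m creep '0 0 0 -0.2 0;0 0 0 -0.4 0;0 0 0 -0.6 0;0 0 0 -0.8 0;0 0 0 -0.8 0' && python3 -m creep '0 0 0 -0.1 0;0 0 0 -0.2 0;0 0 0 -0.3 0;0 0 0 -0.4 0;0 0 0 -0.4 0'
```

```text
time_s: 10.3
ee_pos: [0.5229, 0.1567, 0.066]
eef_rot: [-0.598, 0.801, 0.0, -0.0]
force: [-0.2, -0.2, -1.4]
opening: 0.016
grasp_force: 59.0
time_s: 10.72
ee_pos: [0.523, 0.1567, 0.0623]
eef_rot: [-0.598, 0.801, 0.0, -0.0]
force: [-0.2, 0.1, -0.9]
opening: 0.0159
grasp_force: 59.1
```

```bash
python3 -m creep '0 0 0 -0.1 0;0 0 0 -0.2 0;0 0 0 -0.2 0' && python3 -m creep '0 0 0 -0.05 0;0 0 0 -0.1 0;0 0 0 -0.1 0' && python3 -m creep '0 0 0 -0.05 0;0 0 0 -0.1 0;0 0 0 -0.1 0'
```

```text
time_s: 10.97
ee_pos: [0.523, 0.1567, 0.0603]
eef_rot: [-0.598, 0.801, 0.0, -0.0]
force: [0.9, 0.1, 0.0]
opening: 0.0157
grasp_force: 59.0
time_s: 11.22
ee_pos: [0.523, 0.1568, 0.0594]
eef_rot: [-0.598, 0.801, 0.0, -0.0]
force: [0.3, -0.5, 0.0]
opening: 0.016
grasp_force: 59.1
time_s: 11.47
ee_pos: [0.5232, 0.1568, 0.059]
eef_rot: [-0.598, 0.801, -0.0, 0.0]
force: [-2.4, 0.5, 4.3]
opening: 0.0159
grasp_force: 59.6
```

Left contact is at TCP z 0.059, which is the shoulder on the fork (4 N), so the left gap is clear. I'll confirm with a slight extra press, then lift and move over the right gap.

```bash
python3 -m creep '0 0 0 -0.05 0;0 0 0 -0.05 0;0 0 0 -0.05 0' && python3 -m creep '0 0 0 1 0;0 0 0 2 0;0 0 0 3.5 0;0 0 0 4.8 0;0 0 0 4.8 0;0 -0.6 -2 4.8 0;0 -1.5 -5 4.8 0;0 -2.4 -8.05 4.8 0;0 -2.4 -8.05 4.8 0;0 -2.4 -8.05 4.8 0;0 -2.4 -8.05 4.8 0;0 -2.4 -8.05 4.8 0'
python3 - <<'E'
from h import *
s0=robot.state();im=bgr("wrist","pics/w5.png");p=np.array(s0["ee_pos"]);print(p,s0["force"])
im=cv2.imread("pics/w5.png");cv2.imwrite("pics/c5.png",cv2.resize(im[170:270,270:370],None,fx=6,fy=6,interpolation=cv2.INTER_NEAREST))
a=np.radians(-16.6);y=np.array([-np.sin(a),np.cos(a),0])
R=np.array([.50024,.07701,.05])
print(proj("wrist",p-[0,0,.045]-y*.012),proj("wrist",R-y*.01475),proj("wrist",R-y*.025))
E
```

```text
time_s: 11.72
ee_pos: [0.5233, 0.1568, 0.059]
eef_rot: [-0.598, 0.801, -0.0, 0.0]
force: [-3.2, -0.3, 9.1]
opening: 0.0161
grasp_force: 60.2
time_s: 12.72
ee_pos: [0.4993, 0.0766, 0.106]
eef_rot: [-0.598, 0.801, 0.0, 0.0]
force: [0.7, 1.3, -1.1]
opening: 0.016
grasp_force: 59.1
[0.49930544 0.0765898  0.10600821] [ 0.667564    1.30005788 -1.0816213 ]
[319.67913143 231.35576775] [318.49280266 224.22419399] [318.52352616 209.19437934]
```

View pics/c5.png

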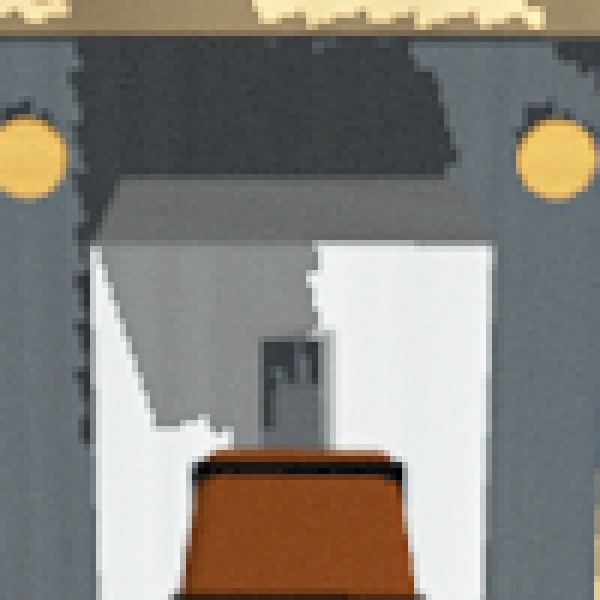

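The crop shows the blade centred in the right gap to within about 0.5 mm. I'll lower gently.

```bash
python3 -m creep '0 0 0 -0.5 0;0 0 0 -1 0;0 0 0 -1.3 0;0 0 0 -1.5 0;0 0 0 -1.7 0;0 0 0 -1.7 0' && python3 -m creep '0 0 0 -0.2 0;0 0 0 -0.4 0;0 0 0 -0.6 0;0 0 0 -0.6 0'
```

```text
time_s: 13.27
ee_pos: [0.4989, 0.0762, 0.0884]
eef_rot: [-0.598, 0.801, 0.0, -0.0]
force: [0.6, -0.4, -1.9]
opening: 0.0161
grasp_force: 59.1
time_s: 13.6
ee_pos: [0.4989, 0.0762, 0.0826]
eef_rot: [-0.598, 0.801, 0.0, -0.0]
force: [0.8, 0.7, -0.0]
opening: 0.0158
grasp_force: 59.1
```

```bash
python3 -m creep '0 0 0 -0.1 0;0 0 0 -0.2 0;0 0 0 -0.25 0;0 0 0 -0.25 0' && python3 -m creep '0 0 0 -0.05 0;0 0 0 -0.1 0;0 0 0 -0.1 0' && python3 -m creep '0 0 0 -0.05 0;0 0 0 -0.05 0;0 0 0 -0.05 0'
```

```text
time_s: 13.93
ee_pos: [0.499, 0.0762, 0.0804]
eef_rot: [-0.598, 0.801, 0.0, -0.0]
force: [0.3, 0.5, -0.7]
opening: 0.0157
grasp_force: 59.1
time_s: 14.18
ee_pos: [0.499, 0.0762, 0.0794]
eef_rot: [-0.598, 0.801, 0.0, -0.0]
force: [-0.2, -0.0, -0.5]
opening: 0.0159
grasp_force: 59.1
time_s: 14.43
ee_pos: [0.4991, 0.0762, 0.079]
eef_rot: [-0.598, 0.801, 0.0, -0.0]
force: [-0.9, 0.4, -0.9]
opening: 0.0157
grasp_force: 59.1
```

```bash
python3 -m creep '0 0 0 -0.05 0;0 0 0 -0.05 0;0 0 0 -0.05 0' && python3 -m creep '0 0 0 -0.05 0;0 0 0 -0.05 0;0 0 0 -0.05 0'
```

```text
time_s: 14.68
ee_pos: [0.4992, 0.0763, 0.0786]
eef_rot: [-0.598, 0.801, -0.0, 0.0]
force: [0.3, -0.8, -0.7]
opening: 0.0159
grasp_force: 59.3
time_s: 14.93
ee_pos: [0.4994, 0.0764, 0.0783]
eef_rot: [-0.598, 0.801, -0.0, 0.0]
force: [-0.1, -0.9, 3.5]
opening: 0.0159
grasp_force: 59.7
```

```bash
python3 -m creep '0 0 0 -0.05 0;0 0 0 -0.05 0;0 0 0 -0.05 0'
```

```text
time_s: 15.18
ee_pos: [0.4996, 0.0764, 0.0782]
eef_rot: [-0.598, 0.801, -0.0, 0.001]
force: [-1.3, -0.3, 6.8]
opening: 0.0158
grasp_force: 60.0
```

The right gap jams at about 16–17 mm depth, with 7 N and rising. I'll go back to the left gap.

```bash
python3 -m creep '0 0 0 1 0;0 0 0 2 0;0 0 0 3 0;0 0 0 3 0;0 0.6 2 3 0;0 1.5 5 3 0;0 2.42 8.07 3 0;0 2.42 8.07 3 0;0 2.42 8.07 3 0;0 2.42 8.07 3 0;0 2.42 8.07 3 0' && python3 -m creep '0 0 0 -0.5 0;0 0 0 -1 0;0 0 0 -1.3 0;0 0 0 -1.5 0;0 0 0 -1.7 0;0 0 0 -1.9 0;0 0 0 -1.9 0'
```

```text
time_s: 16.1
ee_pos: [0.5227, 0.1563, 0.1074]
eef_rot: [-0.598, 0.801, 0.0, -0.0]
force: [0.1, 0.1, -0.9]
opening: 0.0158
grasp_force: 59.1
time_s: 16.68
ee_pos: [0.523, 0.1568, 0.088]
eef_rot: [-0.598, 0.801, 0.0, -0.0]
force: [-0.4, -0.6, -0.0]
opening: 0.0159
grasp_force: 59.1
```

```bash
python3 -m creep '0 0 0 -0.3 0;0 0 0 -0.6 0;0 0 0 -0.9 0;0 0 0 -1.2 0;0 0 0 -1.5 0;0 0 0 -1.8 0;0 0 0 -2.1 0;0 0 0 -2.4 0;0 0 0 -2.6 0;0 0 0 -2.7 0;0 0 0 -2.7 0' && python3 -m creep '0 0 0 -0.1 0;0 0 0 -0.2 0;0 0 0 -0.25 0;0 0 0 -0.25 0'
```

```text
time_s: 17.6
ee_pos: [0.5231, 0.1569, 0.0612]
eef_rot: [-0.598, 0.801, 0.0, -0.0]
force: [0.2, 0.4, 0.6]
opening: 0.016
grasp_force: 59.1
time_s: 17.93
ee_pos: [0.5233, 0.157, 0.059]
eef_rot: [-0.598, 0.801, -0.0, 0.0]
force: [-0.5, -0.1, -0.9]
opening: 0.0157
grasp_force: 59.2
```

```bash
python3 -m creep '0 0 0 -0.05 0;0 0 0 -0.1 0;0 0 0 -0.1 0'
```

```text
time_s: 18.18
ee_pos: [0.5235, 0.157, 0.0589]
eef_rot: [-0.598, 0.801, -0.0, 0.0]
force: [-3.7, -1.2, 7.8]
opening: 0.016
grasp_force: 60.1
```

Home, with the shoulder seated at the same height. I'll release and withdraw.

```bash
python3 -m creep '20 0 0 0.05 0;40 0 0 0.1 0;60 0 0 0.1 0;60 0 0 0.1 0;60 0 0 0.1 0;60 0 0 0.1 0;60 0 0 0.1 0;60 0 0 2 0;60 0 0 5 0;60 0 0 9 0;60 0 0 13 0;60 0 0 13 0' && python3 -m creep '60 -1 3 2 0;60 -2 6 4 0;60 -2 6 4 0;60 -2 6 4 0;60 -2 6 4 0'
python3 - <<'E'
from h import *
im=bgr("wrist","pics/w6.png");bgr("scene","pics/s6.png");s=robot.state();print(s["ee_pos"],s["force"])
print(proj("wrist",(.523,.157,.098)))
a=cv2.imread("pics/w6.png");b=cv2.imread("pics/s6.png");b=cv2.resize(b[150:270,320:440],(360,360));a=cv2.resize(a,(440,330));a=cv2.copyMakeBorder(a,0,30,0,0,0);cv2.imwrite("pics/f.png",np.hstack([a,b]))
E
```

```text
time_s: 19.18
ee_pos: [0.5274, 0.1586, 0.1965]
eef_rot: [-0.599, 0.801, -0.001, 0.006]
force: [1.3, 1.3, 0.4]
opening: 0.0513
grasp_force: 0.0
time_s: 19.6
ee_pos: [0.5028, 0.2169, 0.2275]
eef_rot: [-0.599, 0.801, 0.0, -0.0]
force: [0.2, -0.1, 0.2]
opening: 0.0514
grasp_force: 0.0
[0.5028957  0.21608732 0.22701935] [ 0.2076159  -1.07224043 -1.38349676]
[276.47620973 161.83054547]
```

View pics/f.png

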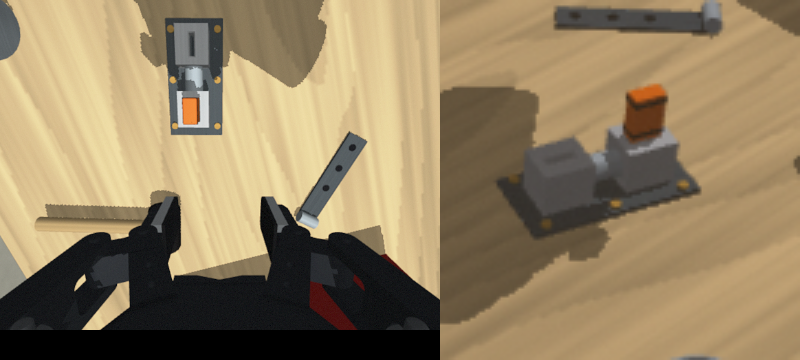

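The picture shows the feeler upright in the left fork with its shoulder on the fork top, at wrist panel (190,111). The right gap is empty and the gripper is clear.

```bash
python3 -c "
from bench import robot
print(robot.close_job())"
```

```text
the job is handed in; nothing more can be done
None
```

The left gap took the blade fully home, the right gap jammed at about 16–17 mm, and the feeler now stands released in the left gap with the job handed in at about 20 s of the 56 s limit.

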